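# Start a board test on the bench tester

### The job

Start a board test on the cream bench tester by pushing with a fingertip only: push the board carrier all the way in under the black probe head by its aluminium front bar, then slide the orange lever to the right past its first click (yellow marks) all the way to its second stop (green marks), and then press the green start button fully down and let it come back up. Work in that order, do not press the red button, pick nothing up, and leave the board panel lying in its carrier and the other things where they stand.

Things in the scene. Friction and masses are not known exactly. Their poses are not given: they have to be found in the camera images.
- tester: Cream bench tester, 320 mm deep (x), 360 wide (y), fixed; flat deck 70 mm above the table. Origin: on the table, 150 mm behind its front face, midway across. x points from front (robot side) to back, y left, z up; all offsets are along these. Black probe head over the deck at x 5 to 145, y 0 to 150, 40 to 65 mm above the deck. Connector block 36 mm high at x 110 to 160, y -140 to -40.
- bar_front (a point): Middle of the front face of the carrier's aluminium push bar (120 mm long across y, 12 mm thick in x, from 10 to 38 mm above the deck; this point is 24 mm above the deck). The bar is fixed to the front edge of the black carrier plate (110 mm deep, 130 mm wide), which slides on rods along the tester's +x. Axes as the tester's.
- carrier (a joint): How far the carrier has been pushed in along the tester's +x: 0 = fully out (as it starts), 0.075 m = fully home against its stop. Friction about 3 N; it stays where it is left.
- lever_mid (a point): Centre of the orange lever, an upright paddle 26 mm (x) by 12 mm (y), from 3 to 45 mm above the deck; this point is 24 mm above the deck. It stands in a straight slot along the tester's y. Axes as the tester's.
- lever (a joint): Lever travel along the tester's -y (robot's right): 0 = parked at left (white marks), starts at 0 to 0.012 m; 0.035 m = first detent (yellow marks); 0.070 m = second, hard stop (green marks). Sliding friction 1.5 N; a sprung ball: about 5 N to click into the first detent (from 0.023 m), about 10 N to leave it (until 0.051 m). Elsewhere it stays where left.
- start_top (a point): Centre of the top of the green start button, cap 30 mm across, pressed straight down; at rest its top is 22 mm above the deck, in a black housing 46 mm across whose rim is 12 mm above the deck. It sits on the front right of the deck beside the red button, 70 mm centre to centre; which is left and which right varies.
- start (a joint): How far the green button is pressed down: 0 = up, 0.006 m = fully down. Spring: 1.5 N to begin, about 5 N fully down; it springs back by itself.
- stop_top (a point): Centre of the top of the red stop button, same size as the green one. Not to be pressed.
- stop (a joint): How far the red button is pressed: 0 = up, 0.006 m = fully down.
- panel_mid (a point): Centre of the loose green circuit-board panel, 94 x 112 x 5 mm, lying in the carrier's shallow nest behind the push bar (2 to 3 mm play); its middle is 22.5 mm above the deck and 67 mm behind the bar's front face. It rides along with the carrier.
- jar_mid (a point): Centre of a small clear jar with a blue cap, 43 mm across, 42 mm high, standing loose on the right of the tester's deck, behind the lever.
- marker_mid (a point): Centre of a white and yellow marker pen, 130 x 11 x 11 mm, lying loose on the table.
- spare_a_mid (a point): Centre of a spare green board panel, 94 x 112 x 5 mm, lying loose on the table to the left.
- spare_b_mid (a point): Centre of a spare green board panel, 94 x 112 x 5 mm, lying loose on the table to the right.
- cup_mid (a point): Centre of a blue parts cup, 64 mm across the rim, 50 mm high, standing loose on the table to the right.

How it is judged:
By the outcome, as a careful person would: the job done as asked, in the order asked, and still so for the second after the job is handed in, with the robot touching nothing.
It also fails if it takes over 56 s, if anything falls off the work surface, if the arm or the gripper's body presses on something with over 40 N, if the wrist force passes 120 N, or if a joint passes its speed limit or range.

### The arm

A 7-joint arm with a two-finger parallel gripper is mounted at the origin on the work surface. World frame = base frame: x ahead of the robot, y to its left, z up, the work surface at z = 0. Lengths are in m, angles in rad, forces in N, time in s.
With the tool pointing down it reaches from about 0.425 to 0.925 m from the base axis. Payload 6.8 kg.
Tool frame: the origin (TCP) lies midway between the tips of the shut fingers; the grasp point (between the pads) lies 19 mm behind it; z points along the fingers, y is the direction in which the jaws open and shut (so a half turn about z gives the same grasp; the last joint's range is limited). The gripper opens to 88 mm and grips with 3 to 60 N. Pads are 20 mm wide; open, the fingers measure 115 mm over their backs; the gripper's body (75 mm by 178 mm) begins 61 mm behind the grasp point.
Start: joints at [-1.213, 0.477, 0.022, 1.555, -0.011, 1.109, -0.083], TCP at [0.303, 0.603, 0.223] pointing down, gripper open.
Joint ranges: [-2.96, 2.96], [-0.34, 2.1], [-1.41, 1.46], [0.24, 2.44], [-1.37, 4.51], [0.17, 1.92], [-2.96, 2.96]. Speed limits (rad/s): [2.39, 2.39, 3.14, 3.14, 3.14, 3.14, 3.14].

### API

Orientations are given as a unit quaternion [x, y, z, w].
In Python, from workcell import manip, imaging, hand_in gives the robot as it stands.
- The arm moves only by the shell command python3 -m crank 'ROWS' [FORCE]. ROWS is a JSON object of lists of equal length, an entry for each row: "angular": the turn, a rotation vector about the tool's x, y, z in degrees, a list of three; "dp": the shift along the tool's x, y, z in mm, a list of three; "grip": the finger opening in mm, from 0 to 87.8. A call has 1 to 12 rows; each row shifts and turns the commanded pose from where the row before left it, along the tool's axes as they then stand; what a row does not reach is not made up. A row lasts 1/8 s, in which the tool goes at most 62.5 mm and 10.7 degrees, less where a joint would pass 70% of its speed; a pose out of reach is approached as far as the arm can. A call with a gripper value outside its range is refused whole. The fingers move at their own pace and stop on an object; FORCE is the grip in N (left out, the last holds). Time passes only in rows, so rows that do not move let the fingers close. It gives the time, the measured TCP pose, the force and the opening at its end, in the units of the state.
- manip.get_obs(): the state, without advancing time (a new reading comes with each control period).
- imaging.read_camera(name): name is "scene" or "top" or "wrist"; returns (picture, depth): 420x560x3 uint8, red, green, blue; 420x560 float32, m along the optical axis (not along the pixel's ray), 0 where there is no reading.
- imaging.calibration(name): a dict with "intrinsics" (3x3 intrinsics, pixels), "world_from_camera" (4x4, takes a point from camera to world coordinates). Camera axes: x right, y down, z forward; pixel columns grow to the right and rows downward; lengths in m; the calibration is good to about 2 mm. A picture is of the moment at which its call begins: read the wrist's pose just before it. calibration takes no time and is no camera call; for the wrist camera it gives the pose at the moment of the call.
- hand_in(): hands the job in, once; it reports no verdict.
The state is a dict: "clock": time; "joint_positions": joint angles; "qd": joint speeds; "joint_efforts": joint torques, N m; "tool_pos": TCP position; "eef_rot": TCP orientation; "ft_force": force on the tool from outside, world axes, zero at the start; "wrist_torque": the same for the moment, N m; "width": finger opening in m.
Only numpy, scipy, OpenCV 4.12 (cv2) and the standard library are available. Lean on these libraries where they do the work, as an engineer would, in place of code of your own. Each camera call takes 0.05 s, during which the arm holds its last target. There are 200 camera calls.

## Working session

There is one attempt and no reset: what is moved stays moved. The work goes in short steps, Python scripts to look and compute and a shell command to move; the robot and the scene stay as the last step left them, time stands still between calls to the robot, and variables do not carry over. Pictures are saved under pics/ and viewed, about 8 in all and at most 12, crops included, and the job is handed in when it is done.

```bash
mkdir -p pics; ls; python3 - <<'E'
from workcell import manip, imaging
import cv2, numpy as np
o=manip.get_obs(); print({k:np.round(v,3).tolist() for k,v in o.items()})
for n in("scene","top"):
    p,d=imaging.read_camera(n); cv2.imwrite(f"pics/{n}0.png",p[:,:,::-1]); np.savez(f"{n}0.npz",p=p,d=d,K=imaging.calibration(n)["intrinsics"],T=imaging.calibration(n)["world_from_camera"])
    print(n,np.round(imaging.calibration(n)["world_from_camera"],3).tolist())
E
```

```text
pics
{'clock': 0.0, 'joint_positions': [-1.213, 0.478, 0.022, 1.556, -0.011, 1.109, -0.083], 'qd': [-0.001, -0.001, 0.0, -0.001, 0.001, 0.002, -0.001], 'joint_efforts': [0.0, -58.285, 1.535, -27.261, -0.054, 0.017, 0.0], 'tool_pos': [0.303, 0.603, 0.222], 'eef_rot': [0.231, 0.973, -0.001, -0.0], 'ft_force': [-0.296, 0.31, 0.95], 'wrist_torque': [0.017, -0.013, -0.014], 'width': 0.088}
scene [[-0.7, 0.379, -0.605, 1.297], [0.714, 0.379, -0.588, 0.781], [0.006, -0.844, -0.536, 0.805], [0.0, 0.0, 0.0, 1.0]]
top [[0.007, -0.996, 0.088, 0.376], [-1.0, -0.007, 0.006, 0.018], [-0.005, -0.088, -0.996, 1.483], [0.0, 0.0, 0.0, 1.0]]
```

View pics/top0.png

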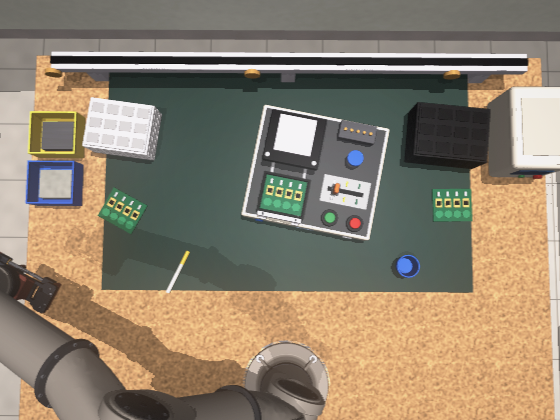

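View pics/scene0.png

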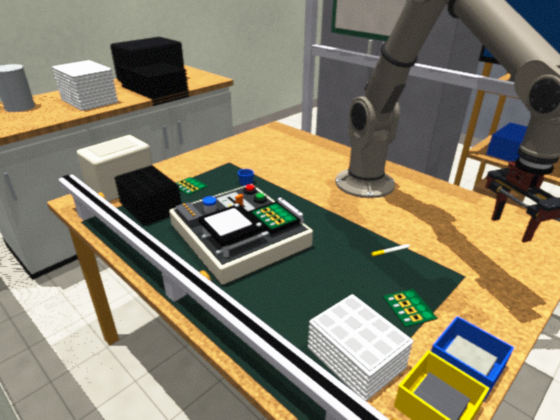

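```bash
cat > h.py <<'E'
import numpy as np, cv2
def ray(T,K,uv,z):
    uv=np.atleast_2d(uv).astype(float); d=np.c_[uv,np.ones(len(uv))]@np.linalg.inv(K).T@T[:3,:3].T
    return T[:3,3]+d*((z-T[2,3])/d[:,2])[:,None]
def cloud(T,K,d):
    v,u=np.mgrid[:d.shape[0],:d.shape[1]]; c=np.dstack([u,v,np.ones_like(u)])@np.linalg.inv(K).T*d[...,None]
    return c@T[:3,:3].T+T[:3,3]
def blobs(p,lo,hi,amin=15,roi=None):
    h=cv2.cvtColor(p,cv2.COLOR_RGB2HSV); m=cv2.inRange(h,lo,hi)
    n,l,s,c=cv2.connectedComponentsWithStats(m)
    return [(int(s[i,4]),np.round(c[i],1),s[i,:4].tolist()) for i in range(1,n) if s[i,4]>=amin]
E
python3 - <<'E'
from h import *
f=np.load("top0.npz");p,d,K,T=[f[k] for k in "pdKT"]
P=cloud(T,K,d)
m=((P[...,2]>.055)&(P[...,2]<.16)).astype(np.uint8); m[:,:235]=0;m[:,395:]=0;m[:95]=0;m[250:]=0
m=cv2.morphologyEx(m,cv2.MORPH_OPEN,np.ones((3,3)))
w=ray(T,K,np.argwhere(m)[:,::-1],.07)[:,:2]
r=cv2.minAreaRect((w*1000).astype(np.float32)); print(r, cv2.boxPoints(r).tolist())
sub=p.copy(); sub[:,:240]=0;sub[:,392:]=0;sub[:100]=0;sub[245:]=0
for n,lo,hi,z in [("green",(45,100,50),(85,255,255),.092),("red",(0,150,90),(5,255,255),.092),("orange",(6,150,120),(18,255,255),.115),("blue",(100,120,80),(125,255,255),.112)]:
    for a,c,b in blobs(sub,lo,hi,8): print(n,a,c,b,np.round(ray(T,K,c,z)[0],3))
cv2.imwrite("pics/topc.png",cv2.resize(p[95:250,235:395,::-1],None,fx=5,fy=5,interpolation=cv2.INTER_CUBIC)[:600])
E
```

```text
((593.7742919921875, -77.52297973632812), (358.67718505859375, 319.20855712890625), 79.06040954589844) [[403.0365905761719, -223.31387329101562], [716.4443969726562, -283.8913269042969], [784.511962890625, 68.26791381835938], [471.10418701171875, 128.84536743164062]]
green 922 [282.5 196.8] [260, 175, 46, 41] [0.52  0.014 0.092]
green 84 [329.5 217.3] [325, 213, 10, 10] [ 0.465 -0.113  0.092]
red 87 [354.8 222.7] [350, 218, 11, 10] [ 0.451 -0.182  0.092]
orange 34 [336.4 187.8] [334, 184, 5, 9] [ 0.543 -0.13   0.115]
blue 207 [354.9 157.6] [347, 150, 17, 16] [ 0.625 -0.18   0.112]
blue 10 [257.7 219.6] [255, 219, 7, 2] [0.456 0.08  0.112]
```

View pics/topc.png

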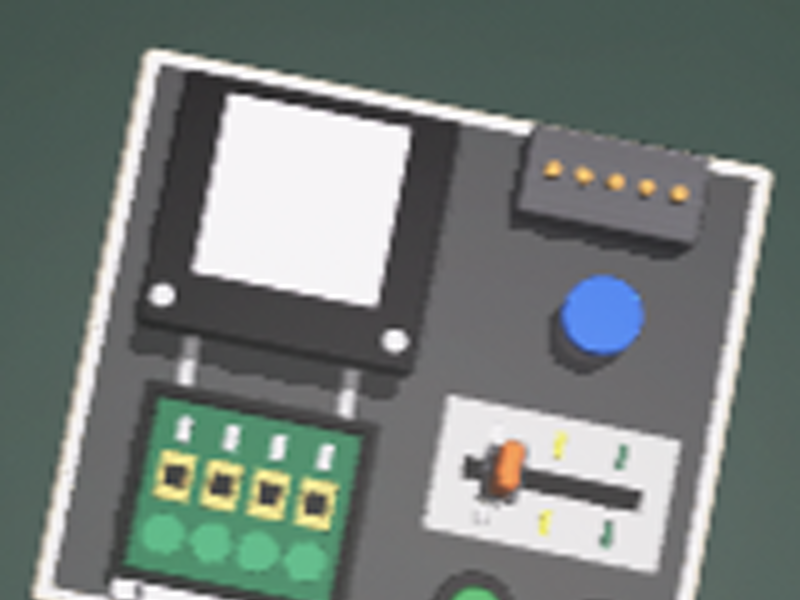

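```bash
python3 -m crank '{"dp":[[-15,-15,-15],[-38,-41,-10],[-40,-43,-10],[-40,-43,-10],[-40,-43,-10],[-40,-43,-10],[-40,-43,-10],[-40,-43,-8],[-40,-43,-5],[-40,-43,-5],[-40,-43,-5],[-38,-41,0]],"angular":[[0,0,0],[0,0,0],[0,0,0],[0,0,0],[0,0,0],[0,0,0],[0,0,0],[0,0,0],[0,0,0],[0,0,0],[0,0,0],[0,0,0]],"grip":[0,0,0,0,0,0,0,0,0,0,0,0]}'
python3 -m crank '{"dp":[[-20,-30,0],[0,0,0],[0,0,0],[0,0,0]],"angular":[[0,0,-5],[0,0,-8],[0,0,-2.7],[0,0,0]],"grip":[0,0,0,0]}'
python3 - <<'E'
from workcell import manip, imaging
import cv2, numpy as np
c=imaging.calibration("wrist"); p,d=imaging.read_camera("wrist"); cv2.imwrite("pics/w1.png",p[:,:,::-1]); np.savez("w1.npz",p=p,d=d,K=c["intrinsics"],T=c["world_from_camera"])
print(np.round(c["world_from_camera"],3).tolist(),c["intrinsics"].tolist(),manip.get_obs()["eef_rot"])
E
```

```text
clock: 1.6
tool_pos: [0.4883, -0.0351, 0.322]
eef_rot: [0.232, 0.973, 0.001, 0.001]
ft_force: [1.0, 0.1, -0.0]
width: 0.0006
clock: 2.1
tool_pos: [0.4923, -0.0688, 0.3213]
eef_rot: [0.097, 0.995, 0.0, 0.0]
ft_force: [-0.2, -0.9, 0.5]
width: 0.0008
[[0.193, 0.946, 0.26, 0.421], [0.981, -0.186, -0.05, -0.055], [0.001, 0.264, -0.964, 0.483], [0.0, 0.0, 0.0, 1.0]] [[296.1454130834991, 0.0, 278.2488553986848], [0.0, 296.1454130834991, 214.36633182110612], [0.0, 0.0, 1.0]] [9.68606562e-02 9.95297840e-01 4.06049180e-04 2.40361140e-04]
```

View pics/w1.png

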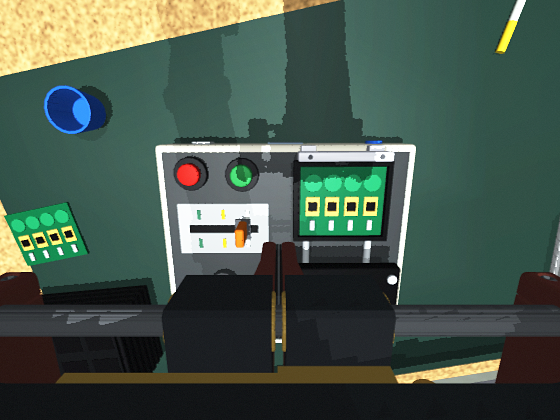

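```bash
cat >> h.py <<'E'
def tester(P,o,psi):
    c,s=np.cos(psi),np.sin(psi); q=np.asarray(P)[...,:2]-o
    return np.stack([q[...,0]*c+q[...,1]*s,-q[...,0]*s+q[...,1]*c],-1)
E
python3 - <<'E'
from h import *
f=np.load("w1.npz");p,d,K,T=[f[k] for k in "pdKT"]; P=cloud(T,K,d)
c=ray(T,K,[(157,147),(414,146)],.07); print("front corners",np.round(c,4).tolist())
v=c[1]-c[0]; psi=np.arctan2(v[1],v[0])-np.pi/2; print("yaw",np.degrees(psi),np.hypot(*v[:2]))
# front line by cream pixels
h=cv2.cvtColor(p,cv2.COLOR_RGB2HSV)
o=(c[0]+c[1])[:2]/2+150e-3*np.array([np.cos(psi),np.sin(psi)]); print("o",o)
Q=tester(P,o,psi)
for n,lo,hi,z in [("green",(45,100,50),(85,255,255),.092),("red",(0,150,90),(4,255,255),.092),("orange",(5,150,100),(18,255,255),.115)]:
    for a,cc,b in blobs(p[140:262,150:420],lo,hi,40):
        cc=cc+[150,140]; w=ray(T,K,cc,z); print(n,a,cc,b,np.round(w[0],4),np.round(tester(w,o,psi)[0],4))
m=(Q[...,0]>-.17)&(Q[...,0]<-.06)&(Q[...,1]>-.0)&(Q[...,1]<.17)&(P[...,2]>.099)&(P[...,2]<.115)
print("bar",m.sum(),np.percentile(Q[m],[1,50,99],axis=0).round(4),np.median(P[m][:,2]))
vm=cv2.inRange(h,(5,150,100),(18,255,255))>0; vm[:, :225]=0; vm[:,262:]=0; vm[:205]=0; vm[262:]=0
m=vm&(P[...,2]>.108)&(P[...,2]<.122)
print("lever top",m.sum(),np.percentile(Q[m],[3,50,97],axis=0).round(4),np.median(P[m][:,2]))
E
```

```text
front corners [[0.4069, -0.2199, 0.07], [0.4731, 0.1234, 0.07]]
yaw -10.897540867534635 0.34968796193926616
o [ 0.5872905  -0.07660426]
green 403 [240.6 175.3] [80, 24, 22, 23] [ 0.464  -0.1138  0.092 ] [-0.114  -0.0598]
green 4509 [341.3 197.9] [149, 26, 88, 70] [0.5199 0.0126 0.092 ] [-0.083   0.0749]
green 53 [408.3 220. ] [256, 60, 6, 41] [0.5686 0.0989 0.092 ] [-0.0515  0.1688]
red 394 [187.7 174.3] [27, 24, 22, 22] [ 0.4493 -0.1819  0.092 ] [-0.1156 -0.1295]
orange 171 [240.3 233. ] [84, 82, 12, 25] [ 0.5352 -0.1278  0.115 ] [-0.0415 -0.0601]
bar 962 [[-0.1448  0.0159]
 [-0.1389  0.0745]
 [-0.1333  0.1327]] 0.10764188604464794
lever top 107 [[-0.0461 -0.0675]
 [-0.0352 -0.061 ]
 [-0.0231 -0.0567]] 0.11410548961074507
```

```bash
python3 -m crank '{"dp":[[20,22,20],[26,28,30],[26,28,30],[5,7,30],[0,0,40],[0,0,40],[0,0,30],[0,0,13],[0,0,0]],"angular":[[0,0,0],[0,0,0],[0,0,0],[0,0,0],[0,0,0],[0,0,0],[0,0,0],[0,0,0],[0,0,0]],"grip":[0,0,0,0,0,0,0,0,0]}'
python3 - <<'E'
from workcell import manip
from h import *
o=manip.get_obs(); print(tester(o["tool_pos"],[.5873,-.0766],np.radians(-10.9)),o["ft_force"])
E
```

```text
clock: 3.28
tool_pos: [0.4335, 0.0302, 0.0876]
eef_rot: [0.096, 0.995, -0.0, -0.0]
ft_force: [0.5, 0.0, 0.1]
width: 0.0005
[-0.17118578  0.07584728] [0.46960007 0.04931703 0.09121844]
```

```bash
python3 -m crank '{"dp":[[-8,0,0],[-8,0,0],[-9,0,0],[-10,0,0],[-10,0,0],[-10,0,0],[-10,0,0],[-10,0,0],[-7,0,0],[-5,0,0]],"angular":[[0,0,0],[0,0,0],[0,0,0],[0,0,0],[0,0,0],[0,0,0],[0,0,0],[0,0,0],[0,0,0],[0,0,0]],"grip":[0,0,0,0,0,0,0,0,0,0]}'
python3 -m crank '{"dp":[[-3,0,0],[-2,0,0]],"angular":[[0,0,0],[0,0,0]],"grip":[0,0]}'
python3 -m crank '{"dp":[[-2,0,0],[-2,0,0]],"angular":[[0,0,0],[0,0,0]],"grip":[0,0]}'
python3 - <<'E'
from workcell import manip
from h import *
o=manip.get_obs(); print(tester(o["tool_pos"],[.5873,-.0766],np.radians(-10.9)),o["ft_force"])
E
```

```text
clock: 4.53
tool_pos: [0.5196, 0.0138, 0.0876]
eef_rot: [0.096, 0.995, 0.0, -0.0]
ft_force: [-3.5, 3.7, 2.1]
width: 0.0005
clock: 4.78
tool_pos: [0.5223, 0.0132, 0.0874]
eef_rot: [0.096, 0.995, 0.0, -0.002]
ft_force: [-10.1, 3.1, 9.2]
width: 0.0
clock: 5.03
tool_pos: [0.5222, 0.0131, 0.0868]
eef_rot: [0.095, 0.995, 0.0, -0.006]
ft_force: [-21.0, 5.2, 17.4]
width: 0.0007
[-0.08091483  0.07576063] [-20.9753795    5.22045504  17.41415556]
```

```bash
python3 -m crank '{"dp":[[8,0,0],[20,0,0],[10,0,-10],[0,0,-40],[0,0,-50],[0,-30,-60],[0,-40,-40],[0,-34,0],[0,0,0]],"angular":[[0,0,0],[0,0,0],[0,0,0],[0,0,0],[0,0,0],[0,0,0],[0,0,0],[0,0,0],[0,0,0]],"grip":[0,0,0,0,0,0,0,0,0]}'
python3 - <<'E'
from workcell import manip, imaging
from h import *
c=imaging.calibration("wrist"); p,d=imaging.read_camera("wrist"); cv2.imwrite("pics/w2.png",p[:,:,::-1]); 
K,T=c["intrinsics"],c["world_from_camera"]; P=cloud(T,K,d); Q=tester(P,[.5873,-.0766],np.radians(-10.9))
ob=manip.get_obs(); print(tester(ob["tool_pos"],[.5873,-.0766],np.radians(-10.9)),ob["ft_force"],ob["eef_rot"])
m=(Q[...,0]>-.17)&(Q[...,0]<-.03)&(Q[...,1]>.02)&(Q[...,1]<.17)&(P[...,2]>.099)&(P[...,2]<.113)
print("bar",m.sum(),np.percentile(Q[m],[1,50,99],axis=0).round(4))
h=cv2.cvtColor(p,cv2.COLOR_RGB2HSV)
m=(cv2.inRange(h,(5,150,80),(18,255,255))>0)&(P[...,2]>.108)&(P[...,2]<.122)&(abs(Q[...,0]+.035)<.03)
print("lever",m.sum(),np.percentile(Q[m],[3,50,97],axis=0).round(4) if m.any() else 0)
E
```

```text
clock: 6.15
tool_pos: [0.4713, -0.0838, 0.2851]
eef_rot: [0.098, 0.995, 0.0, 0.002]
ft_force: [0.1, -1.3, -0.2]
width: 0.0002
[-0.11273659 -0.02697901] [-0.24521437  0.7298535   0.06128992] [9.71582409e-02 9.95268244e-01 2.57945579e-04 1.15403392e-03]
bar 1037 [[-0.0704  0.0211]
 [-0.0662  0.0764]
 [-0.0585  0.1326]]
lever 176 [[-0.0461 -0.0675]
 [-0.035  -0.0617]
 [-0.0231 -0.0566]]
```

View pics/w2.png

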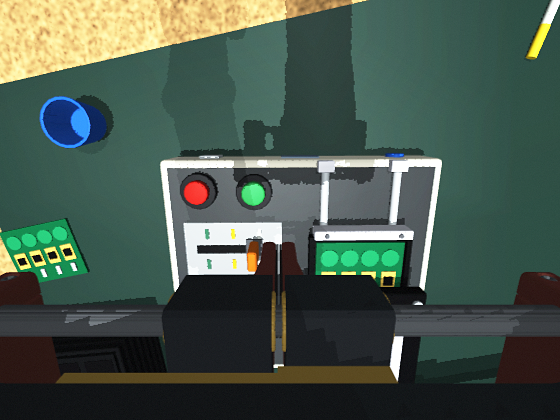

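```bash
python3 -m crank '{"dp":[[-20,0,10],[-30,-2,25],[-28,-2,30],[0,0,35],[0,0,35],[0,0,30],[0,0,20],[0,0,8],[0,0,0]],"angular":[[0,0,0],[0,0,0],[0,0,0],[0,0,0],[0,0,0],[0,0,0],[0,0,0],[0,0,0],[0,0,0]],"grip":[0,0,0,0,0,0,0,0,0]}'
python3 - <<'E'
from workcell import manip
from h import *
o=manip.get_obs(); print(tester(o["tool_pos"],[.5873,-.0766],np.radians(-10.9)),o["ft_force"])
E
```

```text
clock: 7.32
tool_pos: [0.5472, -0.0988, 0.0903]
eef_rot: [0.095, 0.995, 0.0, -0.0]
ft_force: [0.0, 0.2, -0.1]
width: 0.0004
[-0.03519979 -0.02934278] [ 0.01598953  0.15706943 -0.10835313]
```

```bash
python3 -m crank '{"dp":[[0,-6,0],[0,-6,0],[0,-6,0],[0,-6,0],[0,-6,0],[0,-6,0],[0,-6,0],[0,-6,0],[0,-6,0],[0,-6,0],[0,-5,0],[0,-4,0]],"angular":[[0,0,0],[0,0,0],[0,0,0],[0,0,0],[0,0,0],[0,0,0],[0,0,0],[0,0,0],[0,0,0],[0,0,0],[0,0,0],[0,0,0]],"grip":[0,0,0,0,0,0,0,0,0,0,0,0]}'
python3 -m crank '{"dp":[[0,-3,0],[0,-3,0]],"angular":[[0,0,0],[0,0,0]],"grip":[0,0]}'
python3 -m crank '{"dp":[[0,-3,0],[0,-2,0]],"angular":[[0,0,0],[0,0,0]],"grip":[0,0]}'
python3 - <<'E'
from workcell import manip
from h import *
o=manip.get_obs(); print(tester(o["tool_pos"],[.5873,-.0766],np.radians(-10.9)),o["ft_force"])
E
```

```text
clock: 8.82
tool_pos: [0.5339, -0.1682, 0.0906]
eef_rot: [0.096, 0.995, -0.0, 0.0]
ft_force: [1.6, 0.7, 1.8]
width: 0.0003
clock: 9.07
tool_pos: [0.5326, -0.1736, 0.0905]
eef_rot: [0.096, 0.995, -0.0, -0.0]
ft_force: [1.4, 1.7, 1.2]
width: 0.0004
clock: 9.32
tool_pos: [0.5317, -0.1782, 0.0905]
eef_rot: [0.096, 0.995, 0.0, -0.0]
ft_force: [2.4, 3.8, 2.1]
width: 0.0006
[-0.03537779 -0.11028116] [2.35796442 3.81078461 2.14390521]
```

```bash
python3 -m crank '{"dp":[[0,-2,0],[0,-2,0]],"angular":[[0,0,0],[0,0,0]],"grip":[0,0]}'
python3 -m crank '{"dp":[[0,-2,0],[0,-2,0]],"angular":[[0,0,0],[0,0,0]],"grip":[0,0]}'
python3 - <<'E'
from workcell import manip
from h import *
o=manip.get_obs(); print(tester(o["tool_pos"],[.5873,-.0766],np.radians(-10.9)),o["ft_force"])
E
```

```text
clock: 9.57
tool_pos: [0.5317, -0.1785, 0.0905]
eef_rot: [0.095, 0.996, 0.002, -0.0]
ft_force: [1.5, 13.5, 5.1]
width: 0.0003
clock: 9.82
tool_pos: [0.5316, -0.1788, 0.0906]
eef_rot: [0.093, 0.996, 0.004, -0.001]
ft_force: [3.4, 22.0, 9.3]
width: 0.0005
[-0.03534427 -0.11083868] [ 3.36651461 21.99116227  9.25719245]
```

```bash
python3 -m crank '{"dp":[[0,8,0],[0,12,0],[0,5,-15],[0,0,-50],[0,10,-55],[30,13,-40],[30,0,0],[19,0,0],[0,0,0]],"angular":[[0,0,0],[0,0,0],[0,0,0],[0,0,0],[0,0,0],[0,0,0],[0,0,0],[0,0,0],[0,0,0]],"grip":[0,0,0,0,0,0,0,0,0]}'
python3 - <<'E'
from workcell import manip, imaging
from h import *
c=imaging.calibration("wrist"); p,d=imaging.read_camera("wrist"); cv2.imwrite("pics/w3.png",p[:,:,::-1]); 
K,T=c["intrinsics"],c["world_from_camera"]; P=cloud(T,K,d); o=[.5873,-.0766];psi=np.radians(-10.9);Q=tester(P,o,psi)
ob=manip.get_obs(); print(tester(ob["tool_pos"],o,psi),ob["ft_force"],ob["eef_rot"])
m=(Q[...,0]>-.17)&(Q[...,0]<-.03)&(Q[...,1]>.02)&(Q[...,1]<.17)&(P[...,2]>.099)&(P[...,2]<.113)
print("bar",m.sum(),np.percentile(Q[m],[1,50,99],axis=0).round(4))
h=cv2.cvtColor(p,cv2.COLOR_RGB2HSV)
m=(cv2.inRange(h,(5,150,80),(18,255,255))>0)&(P[...,2]>.108)&(P[...,2]<.122)&(abs(Q[...,0]+.035)<.03)
print("lever",m.sum(),np.percentile(Q[m],[3,50,97],axis=0).round(4) if m.any() else 0)
m=(cv2.inRange(h,(45,100,50),(85,255,255))>0)&(abs(P[...,2]-.092)<.006)&(abs(Q[...,0]+.114)<.03)&(abs(Q[...,1]+.06)<.03)
print("green",m.sum(),np.percentile(Q[m],[1,50,99],axis=0).round(4),np.median(P[m][:,2]))
E
```

```text
clock: 10.95
tool_pos: [0.461, -0.1241, 0.2514]
eef_rot: [0.096, 0.995, 0.0, 0.0]
ft_force: [0.9, -0.1, -0.2]
width: 0.0005
[-0.11405188 -0.0702708 ] [-0.16706104 -0.25712637 -0.08860746] [9.60203292e-02 9.95379062e-01 2.46675867e-04 7.47551888e-04]
bar 1276 [[-0.0706  0.0209]
 [-0.0662  0.0775]
 [-0.0587  0.1322]]
lever 111 [[-0.0464 -0.1303]
 [-0.0427 -0.124 ]
 [-0.0372 -0.1191]]
green 535 [[-0.1273 -0.074 ]
 [-0.1139 -0.0606]
 [-0.1001 -0.0462]] 0.09168180837816686
```

View pics/w3.png

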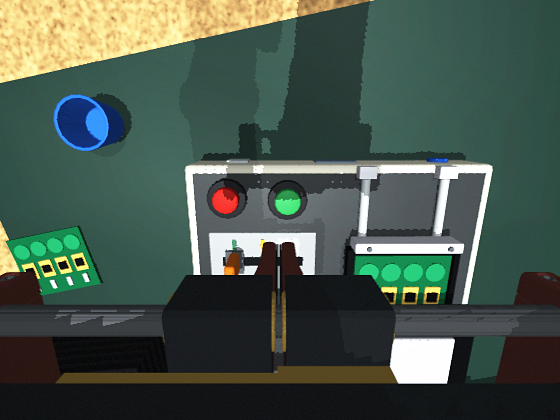

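```bash
python3 -m crank '{"dp":[[0,5,20],[0,5,40],[0,0,40],[0,0,30],[0,0,15],[0,0,8],[0,0,0]],"angular":[[0,0,0],[0,0,0],[0,0,0],[0,0,0],[0,0,0],[0,0,0],[0,0,0]],"grip":[0,0,0,0,0,0,0]}'
python3 -m crank '{"dp":[[0,0,3],[0,0,3],[0,0,3],[0,0,2]],"angular":[[0,0,0],[0,0,0],[0,0,0],[0,0,0]],"grip":[0,0,0,0]}'
python3 -m crank '{"dp":[[0,0,2],[0,0,1]],"angular":[[0,0,0],[0,0,0]],"grip":[0,0]}'
```

```text
clock: 11.88
tool_pos: [0.4643, -0.1141, 0.0978]
eef_rot: [0.096, 0.995, -0.0, 0.0]
ft_force: [0.7, -0.1, 0.4]
width: 0.0003
clock: 12.38
tool_pos: [0.4644, -0.1139, 0.0868]
eef_rot: [0.096, 0.995, 0.0, 0.001]
ft_force: [0.3, -0.7, 4.3]
width: 0.0004
clock: 12.62
tool_pos: [0.4646, -0.1139, 0.0857]
eef_rot: [0.096, 0.995, 0.001, 0.001]
ft_force: [-9.7, 3.5, 41.0]
width: 0.0008
```

```bash
python3 -m crank '{"dp":[[0,0,-4],[0,0,-10],[0,0,-30],[0,0,-50],[0,0,-50],[0,0,-40],[0,0,0],[0,0,0]],"angular":[[0,0,0],[0,0,0],[0,0,0],[0,0,0],[0,0,0],[0,0,0],[0,0,0],[0,0,0]],"grip":[0,0,0,0,0,0,0,0]}'
python3 - <<'E'
from workcell import manip, imaging
from h import *
c=imaging.calibration("wrist"); p,d=imaging.read_camera("wrist"); t,_=imaging.read_camera("top")
cv2.imwrite("pics/end.png",np.hstack([cv2.resize(p[130:330,150:500],None,fx=1.14,fy=1.14),cv2.resize(t[80:275,90:480],(400,228))])[:,:,::-1])
K,T=c["intrinsics"],c["world_from_camera"]; P=cloud(T,K,d); o=[.5873,-.0766];psi=np.radians(-10.9);Q=tester(P,o,psi)
m=(Q[...,0]>-.17)&(Q[...,0]<-.03)&(Q[...,1]>.02)&(Q[...,1]<.17)&(P[...,2]>.099)&(P[...,2]<.113)
print("bar",np.percentile(Q[m],[1,50,99],axis=0).round(4))
h=cv2.cvtColor(p,cv2.COLOR_RGB2HSV)
m=(cv2.inRange(h,(5,150,80),(18,255,255))>0)&(P[...,2]>.108)&(P[...,2]<.122)&(abs(Q[...,0]+.035)<.03)
print("lever",m.sum(),np.percentile(Q[m],[3,50,97],axis=0).round(4) if m.any() else 0)
for n,lo,hi,y in[("green",(45,100,50),(85,255,255),-.06),("red",(0,150,90),(4,255,255),-.13)]:
    m=(cv2.inRange(h,lo,hi)>0)&(abs(Q[...,0]+.114)<.012)&(abs(Q[...,1]-y)<.012); print(n,m.sum(),np.median(P[m][:,2]))
E
```

```text
clock: 13.62
tool_pos: [0.463, -0.1137, 0.2667]
eef_rot: [0.096, 0.995, 0.0, -0.001]
ft_force: [-0.6, -0.4, -0.3]
width: 0.0004
bar [[-0.0704  0.0213]
 [-0.0661  0.0766]
 [-0.0592  0.1326]]
lever 158 [[-0.0463 -0.1302]
 [-0.0384 -0.1243]
 [-0.0301 -0.1192]]
green 413 0.09171822710626593
red 392 0.09175045708572341
```

View pics/end.png

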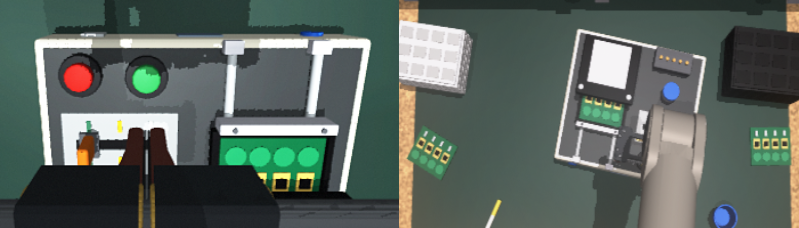

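The final view shows the carrier under the head, the lever on the green marks, both buttons up and everything else where it stood.

```bash
python3 -c "
from workcell import hand_in; print(hand_in())"
```

```text
the job is handed in; nothing more can be done
None
```

The board test was started in the order asked and the job is handed in, at about 13.7 s of the 56 s allowed. I used shut fingertips throughout.

| Step | What stopped it | Last check |
|---|---|---|
| Carrier pushed in by its front bar | Stop, at about 21 N | Bar moved about 74.5 mm of 75, as near as the camera can tell |
| Lever slid right past the first click | Hard stop, at about 22 N | Moved about 63 mm from its starting offset and stands at the green marks |
| Green button pressed | Bottomed, about 6 mm down | Back up, top at 91.7 mm (92 mm at rest) |

- **Button force:** the wrist read 41 N while the button was bottomed. That was on the fingertips, not the gripper's body, and well under the 120 N wrist limit.
- **Red button:** not touched; its top is also at 91.7 mm.
- **Other things:** in the last pictures the panel lies in its carrier, and the jar, spare boards, cup and marker look unmoved. I judged these by eye and did not measure them.
- **Disagreement:** the tester's front edge measured 350 mm wide against the stated 360. I left this alone, because the green button's position agreed to about 1 mm between the top and wrist cameras.

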